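# Park the instrument tin in its ramp dock

## Robot

A 6-joint arm with a two-finger parallel gripper is mounted at the origin on a cart in front of the work surface, level with it; the furniture and walls round the work are solid. World frame = base frame: x ahead of the robot, y to its left, z up, the work surface at z = 0. Lengths are in m, angles in rad, forces in N, time in s.
With the tool pointing down it reaches from about 0.25 to 0.775 m from the base axis. Payload 4 kg.
Tool frame: the origin (TCP) lies midway between the tips of the shut fingers; the grasp point (between the pads) lies 19 mm behind it (robot.tcp_to_grasp is the z of the grasp point in the tool frame, in m); z points along the fingers, y is the line along which they close (so a half turn about z gives the same grasp; the last joint's range is limited). The gripper opens to 94 mm and grips with 3 to 60 N. Pads are 16 mm wide; open, the fingers measure 119 mm over their backs; the gripper's body (75 mm by 177 mm) begins 78 mm behind the grasp point.
Start: joints at [1.151, 0.087, 1.371, -0, 1.684, -0.103], TCP at [0.171, 0.523, 0.206] pointing down, gripper open.
Joint ranges: [-3.1, 3.1], [-0.76, 2.03], [0.27, 2.55], [-1.08, 4.22], [0.17, 2.65], [-2.57, 2.57]. Speed limits (rad/s): [2.79, 2.79, 3.14, 3.14, 3.14, 3.14].

## Interface

Orientations are given as [roll, pitch, yaw] about the fixed x, y, z axes, in that order (R = Rz(yaw) Ry(pitch) Rx(roll)).
In Python, from bench import robot gives the robot as it stands. The module is installed in compiled form; this text tells all that it offers.
- The arm moves only by the tool move_arm, never from a script. Its argument "motion" is one flat list of numbers, 7 for each row, row after row: the turn, a rotation vector about the tool's x, y, z in units of 45 degrees (1.0 is 45 degrees), then the shift along the tool's x, y, z in units of 100 mm (1.0 is 100 mm), then the opening, from 0 (shut) to 1 (fully open). A call has 1 to 12 rows; each row shifts and turns the commanded pose from where the row before left it, along the tool's axes as they then stand; what a row does not reach is not made up. A row lasts 1/12 s, in which the tool goes at most 41.7 mm and 7.16 degrees, less where a joint would pass 70% of its speed; a pose out of reach is approached as far as the arm can. A call with a number of a shift or a turn outside -1 to 1 is refused whole. A call with a gripper value outside its range is refused whole. The fingers move at their own pace and stop on an object; the grip force is fixed at half the most. Time passes only in rows, so rows that do not move let the fingers close. It gives the time, the measured TCP pose, the force, the opening and the grip force at its end, in the units of the state.
- robot.get_obs(): the state, without advancing time (a new reading comes with each control period).
- robot.snapshot(name): name is "side" or "top"; returns the picture (384x512x3 uint8, red, green, blue); there is no depth.
- robot.get_calibration(name): a dict with "fx", "fy", "cx", "cy" (pixels), "R" (3x3) and "t" (3): a world point X has camera coordinates R X + t. Camera axes: x right, y down, z forward; pixel columns grow to the right and rows downward; lengths in m; the calibration is good to about 2 mm. A picture is of the moment at which its call begins. get_calibration takes no time and is no camera call.
- robot.close_job(): hands the job in; it is judged then, once.
The state is a dict: "time": time; "joint_positions": joint angles; "qvel": joint speeds; "joint_torque": joint torques, N m; "tool_pos": TCP position; "ee_rot": TCP orientation; "wrist_force": force on the tool from outside, world axes, zero at the start; "wrist_torque": the same for the moment, N m; "width": finger opening in m; "finger_force": force on a finger pad.
Only numpy, scipy, OpenCV 4.12 (cv2) and the standard library are available. Lean on these libraries where they do the work, as an engineer would, in place of code of your own. Each camera call takes 0.05 s, during which the arm holds its last target. There are 200 camera calls.

## Task

The trolley is about to be wheeled away. Push the closed instrument tin up the ramp of its steel parking dock, keeping it sliding on the ramp rather than carrying it, until its trailing edge drops behind the lip and it sits flat in the pocket at the top. Then let go of it, and do not disturb the swab canister standing beside it.

Things in the scene. Friction and masses are not known exactly. Their poses are not given: they have to be found in the camera images.
- instrument_tin: Closed stainless tin, 0.3-0.6 kg, loose on the worktop before the ramp, up to 8 deg askew. Origin mid-underside, z up, +x to the ramp. Solid x -40 to +44, y -88 to +88, z 0 to 36 mm; lid rim (z 25-36) overhangs 2 mm. Lid handle to 51 mm and a front tab to x = -50 are thin: ignore. Push its long -x face at two spread points or it may turn. Starts 62-100 mm before the foot, near centre.
- tin_dock: Fixed steel dock. Origin mid-foot of the ramp on the worktop (z = 0); x uphill, level = push direction; y across; z up. Ramp rises from x = 0, z = 0 to x = 84, z = 20 mm and ends there as the lip, a 12 mm drop. Pocket behind it: floor z = 8, x 85 to 188 mm, then a back stop 45 high. Guides at y = -106 and +106 mm (flared to 117 at the foot): 15 mm above the ramp, 34 mm high at the pocket.
- tin_home (a point): Point on the dock's pocket floor (z = 8 mm), on the centre line at dock x = 134 mm, axes as the dock's: the tin's origin belongs here, 10 mm either way along x is still behind the lip. The pusher's leading face must then be about 41 mm short of it, 8 mm past the lip, so its tip must pass above the lip. The tin tips forward over the lip on the way.
- swab_canister: Bystander, loose: round steel canister with knobbed lid, 68 mm across, 86 mm high, origin at the middle of its underside, beside the tin on the dock's -y side, about 160 mm from the centre line.

How it is judged:
On the way:
1. the tin lies tilted on the ramp, sliding up it (x of instrument_tin in the frame of tin_dock between 0 and 0.085 m and angle between instrument_tin's own z axis and vertical between 0.1 and 0.35 rad and contact force between instrument_tin and tin_dock above 0.3 N), for 0.1 s.
At the end, for the whole second after the job is handed in: The tin is at rest flat in the dock's pocket (tilt under 4 degrees, underside within 4 mm of the pocket floor), wholly behind the lip (origin 120 to 149 mm past the ramp's foot), within 25 mm of the centre line and 10 degrees of square (x of instrument_tin in the frame of tin_dock between 0.12 and 0.149 m and y of instrument_tin in the frame of tin_dock between -0.025 and 0.025 m and z of instrument_tin in the frame of tin_dock between 0.004 and 0.012 m and angle between instrument_tin's own z axis and vertical below 0.07 rad and angle between the x axis of instrument_tin and the x axis of tin_dock, either way round below 0.175 rad and linear speed of instrument_tin below 0.01 m/s); the robot touches nothing.
It fails at once if the tin is upset (tilted over 40 degrees) (angle between instrument_tin's own z axis and vertical above 0.7 rad).
It fails at once if the tin is carried (its underside over 60 mm above the worktop) (height (world z) of instrument_tin above 0.06 m).
It fails at once if the canister is disturbed (moved over 20 mm) (distance of swab_canister from where it was at the start of the episode above 0.02 m).
It also fails if it takes over 38 s, if anything falls off the work surface, if the arm or the gripper's body presses on something with over 40 N, if the wrist force passes 120 N, or if a joint passes its speed limit or range.

## Working session

There is one attempt and no reset: what is moved stays moved. The work goes in short steps, Python scripts to look and compute and a tool call to move; the robot and the scene stay as the last step left them, time stands still between calls to the robot, and variables do not carry over. Pictures are saved under pics/ and viewed, at most 10 in all, crops included, and the job is handed in when it is done.

Besides the shell and the picture viewer there is one more tool, called after "Call:" in YAML: its name, and indented under it one key for each argument. move_arm: Moves the arm, as the interface text tells. Shifts and turns lie within -1 to 1; 1 stands for 100 mm of shift or 45 degrees of turn. Its arguments: {"type":"object","properties":{"motion":{"type":"array","items":{"type":"number"}}},"required":["motion"]}

```bash
mkdir -p pics; python3 - <<'E'
from bench import robot
import cv2,numpy as np
for n in("top","side"):
    cv2.imwrite(f"pics/{n}0.png",robot.snapshot(n)[:,:,::-1])
    c=robot.get_calibration(n);print(n,c["fx"],c["cx"],c["cy"],np.round(c["R"],3).tolist(),c["t"])
print(robot.get_obs())
E
```

```text
top 377.23652776457516 256.86398894056225 183.80104287464926 [[-0.011, -1.0, 0.001], [-0.99, 0.011, -0.141], [0.141, -0.002, -0.99]] [5.06658739e-04 6.27102971e-01 7.96306779e-01]
side 364.425689433053 266.2714827903391 181.94459424974707 [[-0.913, -0.408, -0.011], [-0.306, 0.702, -0.642], [0.269, -0.583, -0.766]] [0.56192592 0.225016   0.71242528]
{'time': 0.1, 'joint_positions': array([ 1.15090524e+00,  8.78609098e-02,  1.37206800e+00, -4.53001741e-05,
        1.68361456e+00, -1.03101765e-01]), 'qvel': array([ 0.00057278, -0.00075402, -0.00245147, -0.00084734, -0.00018622,
       -0.00194177]), 'joint_torque': array([ 3.55104523e-03, -3.41251302e+01, -3.03301084e+01,  7.19995913e-02,
        3.04245693e-02, -1.20906975e-04]), 'tool_pos': array([0.17115358, 0.52217469, 0.20445008]), 'ee_rot': array([-3.13964756e+00, -1.55993507e-04,  2.82479813e+00]), 'wrist_force': array([-0.45391855,  0.14995616, -0.11426035]), 'wrist_torque': array([ 0.01097278,  0.0399193 , -0.00101514]), 'finger_force': 0.0, 'width': 0.09407744153568932}
```

View pics/top0.png

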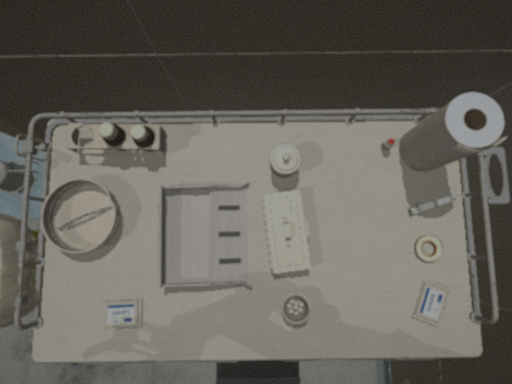

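View pics/side0.png

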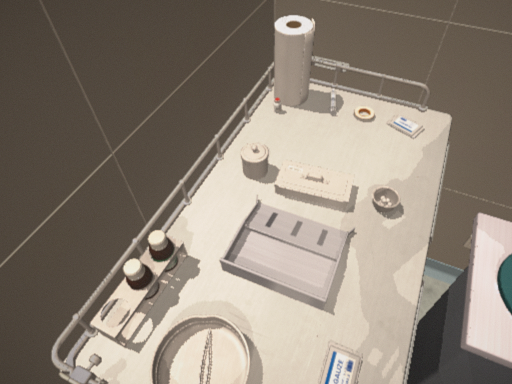

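The tin lies right of the dock in the top view (about 263–310, 190–273). The dock spans about u 163–248, v 185–287 with its foot on the right, so uphill is world +y. The canister is at (285,160). Next I'll zoom in to get the corners.

```bash
python3 - <<'E'
import cv2
i=cv2.imread("pics/top0.png")[135:335,150:330]
i=cv2.convertScaleAbs(i,alpha=1.3)
cv2.imwrite("pics/crop0.png",cv2.resize(i,None,fx=3,fy=3,interpolation=cv2.INTER_CUBIC))
E
```

```text
(no output)
```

View pics/crop0.png

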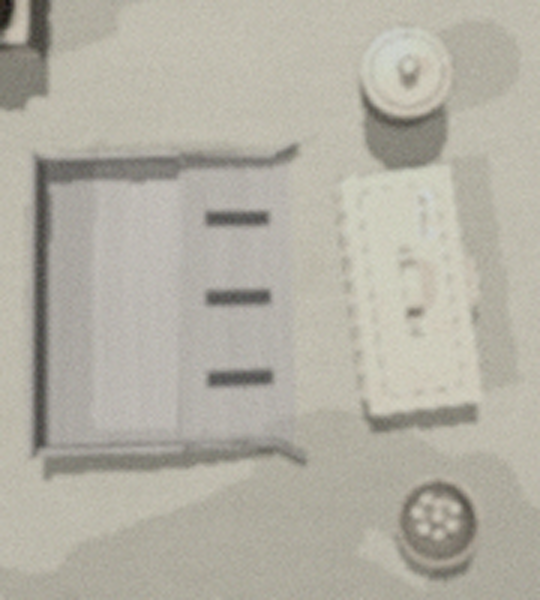

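```bash
cat >h.py <<'E'
import numpy as np
from bench import robot
def ray(n,u,v,z):
    c=robot.get_calibration(n);R=np.array(c["R"]);t=np.array(c["t"])
    o=-R.T@t;d=R.T@np.array([(u-c["cx"])/c["fx"],(v-c["cy"])/c["fy"],1])
    return o+d*(z-o[2])/d[2]
def crop(u,v,z): return ray("top",150+u/3,135+v/3,z)
E
python3 - <<'E'
from h import *
P=lambda s,l,z:print(s,*[np.round(crop(*p,z)*1000)[:2] for p in l])
P("foot",[(294,165),(297,448)],0)
P("lip",[(182,170),(181,440)],.02)
P("guide tops",[(45,156),(180,157)],.034);P("",[(45,453),(180,447)],.034)
P("stop",[(35,156),(48,156),(35,453),(48,453)],.045)
P("tin",[(342,180),(450,166),(480,402),(370,414)],.036)
c=[crop(*p,.036) for p in [(342,180),(450,166),(480,402),(370,414)]];print(np.mean(c,0))
P("can",[(407,73)],.075)
P("slots",[(238,218),(238,297),(240,378)],.012)
E
```

```text
foot [619.  15.] [404.  14.]
lip [614. 100.] [413.  99.]
guide tops [623. 201.] [622.  99.]
 [406. 196.] [410.  98.]
stop [622. 206.] [622. 196.] [408. 200.] [408. 191.]
tin [603. -22.] [ 612. -103.] [ 439. -120.] [432. -40.]
[ 0.5215416  -0.07123619  0.036     ]
can [676. -69.]
slots [577.  57.] [517.  58.] [457.  56.]
```

Call:
move_arm:
  motion: [0,0,0.157,0,0,0,1,0,0,0.157,0,0,0,1,0,0,0.157,0,0,0,1,0,0,0.157,0,0,0,1,0,0,0.157,0,0,0,1,0,0,0.157,0,0,0,1,0,0,0.157,0,0,0,1,0,0,0.157,0,0,0,1,0,0,0.157,0,0,0,1,0,0,0.157,0,0,0,1,0,0,0.02,0,0,0,1]

```text
time: 1.02
tool_pos: [0.1712, 0.5223, 0.2048]
ee_rot: [-3.141, 0.001, 1.573]
wrist_force: [0.8, 0.3, 0.7]
width: 0.0941
finger_force: 0.0
```

Call:
move_arm:
  motion: [0,0,0,-0.34,0.17,0,1,0,0,0,-0.34,0.17,0,1,0,0,0,-0.34,0.17,0,1,0,0,0,-0.34,0.17,0,1,0,0,0,-0.34,0.17,0,1,0,0,0,-0.34,0.17,0,1,0,0,0,-0.34,0.17,0,1,0,0,0,-0.34,0.17,0,1,0,0,0,-0.34,0.17,0,1,0,0,0,-0.34,0.17,0,1,0,0,0,-0.34,0.17,0,1,0,0,0,-0.34,0.17,0,1]

```text
time: 2.02
tool_pos: [0.3777, 0.1139, 0.2054]
ee_rot: [3.141, -0.0, 1.579]
wrist_force: [0.7, 1.2, -0.4]
width: 0.0939
finger_force: 0.0
```

Call:
move_arm:
  motion: [0,0,0,-0.34,0.17,0,1,0,0,0,-0.34,0.17,0,1,0,0,0,-0.34,0.17,0,1,0,0,0,-0.34,0.17,0,1,0,0,0,-0.34,0.17,0,1,0,0,0,-0.34,0.17,0,1,0,0,0,-0.34,0.17,0,1,0,0,0,-0.34,0.17,0,1,0,0,0,0,0,0,1,0,0,0,0,0,0,1]

```text
time: 2.85
tool_pos: [0.5148, -0.1569, 0.204]
ee_rot: [-3.139, -0.002, 1.575]
wrist_force: [0.1, 0.1, -0.6]
width: 0.094
finger_force: 0.0
```

Call:
move_arm:
  motion: [0,0,0,-0.05,0.02,0.2,1,0,0,0,-0.05,0,0.2,1,0,0,0,0,0,0.2,1,0,0,0,0,0,0.2,1,0,0,0,0,0,0.2,1,0,0,0,0,0,0.2,1,0,0,0,0,0,0.2,1,0,0,0,0,0,0.2,1,0,0,0,0,0,0.1,1,0,0,0,0,0,0.06,1,0,0,0,0,0,0,1,0,0,0,0,0,0,1]

```text
time: 3.85
tool_pos: [0.5174, -0.1652, 0.0303]
ee_rot: [3.14, 0.0, 1.577]
wrist_force: [-0.1, -0.2, 0.8]
width: 0.0939
finger_force: 0.0
```

```bash
python3 - <<'E'
from bench import robot
import cv2,numpy as np
a=robot.snapshot("top")[:,:,::-1][135:335,150:350];b=robot.snapshot("side")[:,:,::-1][120:320,210:410]
cv2.imwrite("pics/m1.png",cv2.resize(np.hstack([a,b]),None,fx=2,fy=2,interpolation=cv2.INTER_CUBIC))
E
```

```text
(no output)
```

View pics/m1.png

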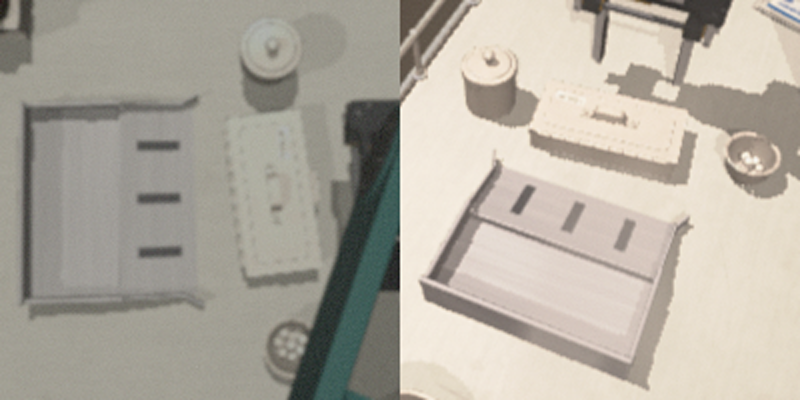

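Fingers stand clear behind the tin, spread across it (right panel, tips near (600,60) and (680,85)). Start pushing.

Call:
move_arm:
  motion: [0,0,0,0.06,0,0.03,1,0,0,0,0.06,0,0,1,0,0,0,0.06,0,0,1,0,0,0,0.06,0,0,1,0,0,0,0.06,0,0,1,0,0,0,0.06,0,0,1,0,0,0,0.06,0,0,1,0,0,0,0.06,0,0,1,0,0,0,0.06,0,0,1,0,0,0,0.06,0,0,1,0,0,0,0.06,0,0,1,0,0,0,0.06,0,0,1]

```text
time: 4.95
tool_pos: [0.5168, -0.0932, 0.0265]
ee_rot: [3.141, 0.0, 1.576]
wrist_force: [-0.2, -1.1, -0.3]
width: 0.0938
finger_force: 1.3
```

Call:
move_arm:
  motion: [0,0,0,0.06,0,0,1,0,0,0,0.06,0,0,1,0,0,0,0.06,0,0,1,0,0,0,0.06,0,0,1,0,0,0,0.06,0,0,1,0,0,0,0.06,0,0,1,0,0,0,0.06,0,0,1]

```text
time: 5.53
tool_pos: [0.5163, -0.0511, 0.0264]
ee_rot: [-3.141, 0.0, 1.576]
wrist_force: [-0.5, -3.9, 0.3]
width: 0.0942
finger_force: 1.8
```

```bash
python3 - <<'E'
from bench import robot
import cv2,numpy as np
a=robot.snapshot("top")[:,:,::-1][135:335,150:350];b=robot.snapshot("side")[:,:,::-1][120:320,210:410]
cv2.imwrite("pics/m2.png",cv2.resize(np.hstack([a,b]),None,fx=2,fy=2,interpolation=cv2.INTER_CUBIC))
print(robot.get_obs()["tool_pos"],robot.get_obs()["wrist_force"])
E
```

```text
[ 0.51621554 -0.0498231   0.02632937] [0.60483774 0.31154639 0.52671291]
```

View pics/m2.png

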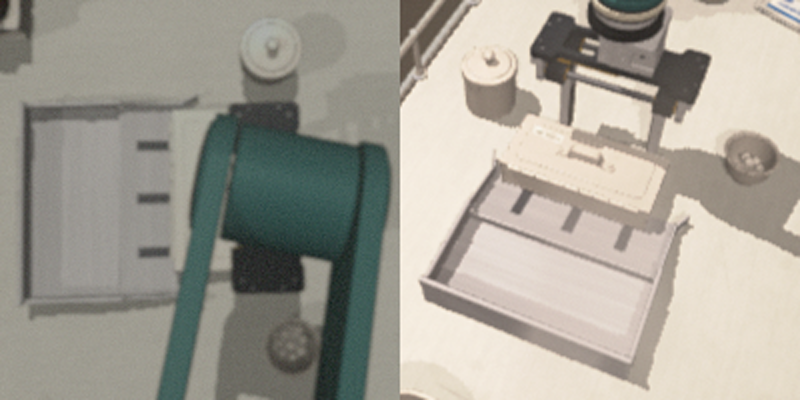

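The tin is square and starting up the ramp, slightly toward the canister-side guide but inside it (top panel, v 108–270 against guides 100–300).

Call:
move_arm:
  motion: [0,0,0,0.06,0,-0.02,1,0,0,0,0.06,0,0,1,0,0,0,0.06,0,0,1,0,0,0,0.06,0,0,1,0,0,0,0.06,0,0,1,0,0,0,0.06,0,0,1,0,0,0,0.06,0,0,1,0,0,0,0.06,0,0,1,0,0,0,0.06,0,0,1,0,0,0,0.06,0,0,1,0,0,0,0.06,0,0,1,0,0,0,0.06,0,0,1]

```text
time: 6.63
tool_pos: [0.5168, 0.0189, 0.0298]
ee_rot: [3.14, 0.005, 1.576]
wrist_force: [-1.8, -9.9, 5.9]
width: 0.0942
finger_force: 5.0
```

Call:
move_arm:
  motion: [0,0,0,0.06,0,0,1,0,0,0,0.06,0,0,1,0,0,0,0.06,0,0,1,0,0,0,0.06,0,0,1,0,0,0,0.06,0,0,1,0,0,0,0.06,0,0,1,0,0,0,0.06,0,0,1,0,0,0,0.05,0,0,1,0,0,0,0.05,0,0,1]

```text
time: 7.38
tool_pos: [0.5168, 0.0731, 0.0298]
ee_rot: [3.139, -0.001, 1.576]
wrist_force: [0.8, -2.1, 0.3]
width: 0.0939
finger_force: 1.0
```

```bash
python3 - <<'E'
from bench import robot
import cv2,numpy as np
a=robot.snapshot("top")[:,:,::-1][135:335,150:350];b=robot.snapshot("side")[:,:,::-1][120:320,210:410]
cv2.imwrite("pics/m3.png",cv2.resize(np.hstack([a,b]),None,fx=2,fy=2,interpolation=cv2.INTER_CUBIC))
print(robot.get_obs()["tool_pos"],robot.get_obs()["wrist_force"])
E
```

```text
[0.51567433 0.07402088 0.02862742] [-0.73669379  0.04442773 -0.61217424]
```

View pics/m3.png

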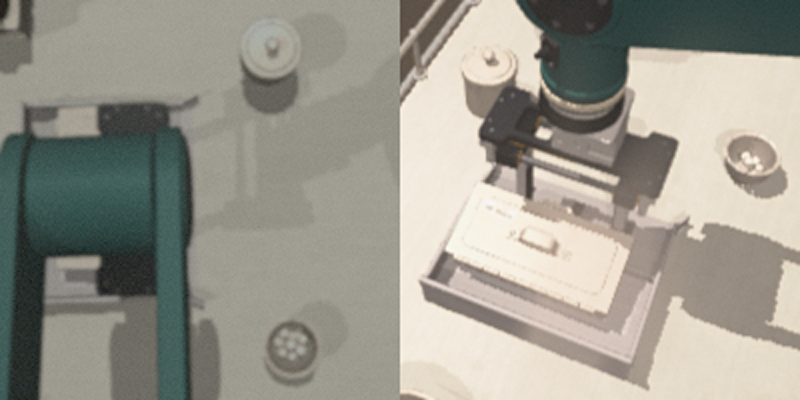

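The tin has tipped over the lip, nose in the pocket (side panel, front edge (445,255)–(610,310)). About 27 mm remain.

Call:
move_arm:
  motion: [0,0,0,0.04,0,0,1,0,0,0,0.04,0,0,1,0,0,0,0.04,0,0,1,0,0,0,0.04,0,0,1,0,0,0,0.04,0,0,1,0,0,0,0.04,0,0,1,0,0,0,0.03,0,0,1,0,0,0,0,0,0,1,0,0,0,0,0,0,1]

```text
time: 8.23
tool_pos: [0.5157, 0.1002, 0.0287]
ee_rot: [3.141, -0.001, 1.576]
wrist_force: [0.0, -0.6, 0.4]
width: 0.0944
finger_force: 0.0
```

```bash
python3 - <<'E'
from bench import robot
import cv2,numpy as np
b=robot.snapshot("side")[:,:,::-1][180:320,210:370]
cv2.imwrite("pics/m4.png",cv2.resize(b,None,fx=4,fy=4,interpolation=cv2.INTER_CUBIC))
print(robot.get_obs()["tool_pos"],robot.get_obs()["wrist_force"])
E
```

```text
[0.5158334  0.10008362 0.02880091] [-0.01797954  1.5942674   0.74409663]
```

View pics/m4.png

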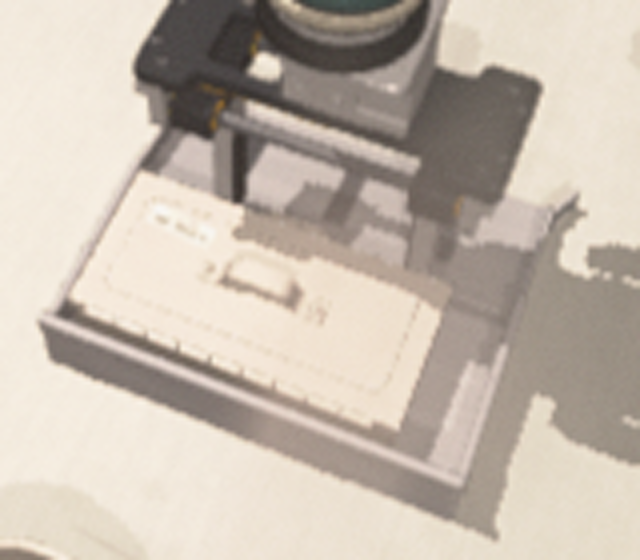

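The tin appears seated in the pocket, near the canister-side guide, with the lip visible behind it at (450,295)–(500,320). Back off, lift and check.

Call:
move_arm:
  motion: [0,0,0,-0.15,0,0,1,0,0,0,-0.25,0,-0.1,1,0,0,0,-0.3,0,-0.2,1,0,0,0,-0.3,0,-0.25,1,0,0,0,-0.25,0,-0.3,1,0,0,0,-0.25,0,-0.3,1,0,0,0,-0.25,0,-0.3,1,0,0,0,-0.3,0,-0.2,1,0,0,0,-0.4,0,0,1,0,0,0,-0.4,0,0,1,0,0,0,0,0,0,1,0,0,0,0,0,0,1]

```text
time: 9.28
tool_pos: [0.5169, -0.1873, 0.1934]
ee_rot: [3.141, -0.001, 1.572]
wrist_force: [-0.3, 0.2, -0.6]
width: 0.0938
finger_force: 0.0
```

```bash
python3 - <<'E'
from bench import robot
import cv2,numpy as np
a=robot.snapshot("top")[:,:,::-1][135:335,150:330]
cv2.imwrite("pics/m5.png",cv2.resize(cv2.convertScaleAbs(a,alpha=1.3),None,fx=3,fy=3,interpolation=cv2.INTER_CUBIC))
b=robot.snapshot("side")[:,:,::-1][180:320,210:370]
cv2.imwrite("pics/m6.png",cv2.resize(b,None,fx=4,fy=4,interpolation=cv2.INTER_CUBIC))
E
```

```text
(no output)
```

View pics/m5.png

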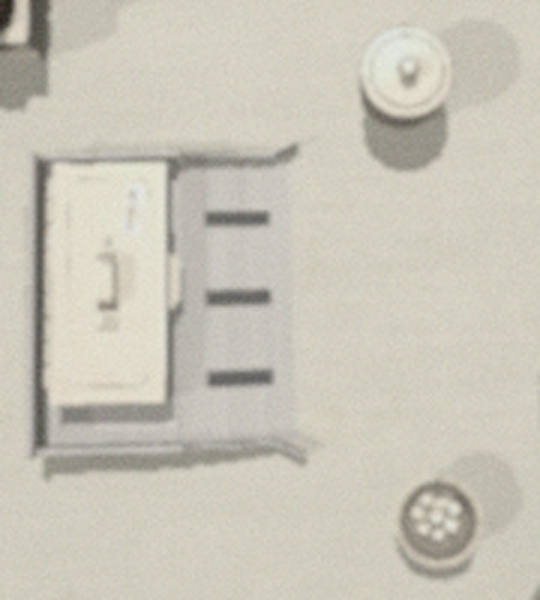

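View pics/m6.png

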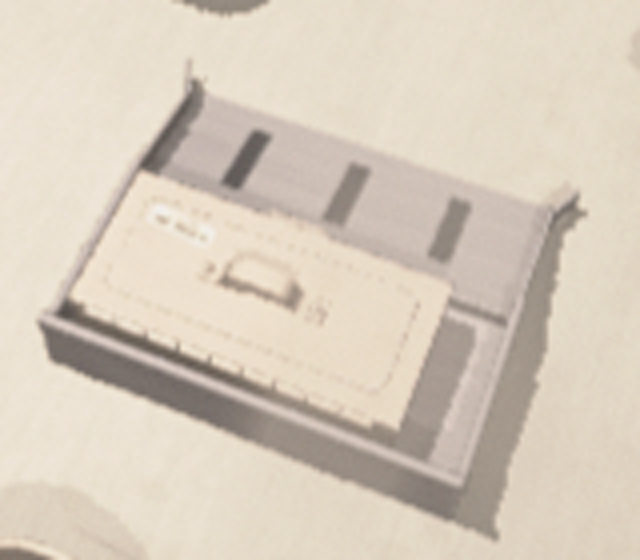

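```bash
python3 - <<'E'
from h import *
c=[crop(*p,.044) for p in [(48,162),(168,160),(168,404),(47,403)]]
print(np.round(c,3)[:,:2],np.mean(c,0))
E
```

```text
[[0.618 0.196]
 [0.618 0.107]
 [0.441 0.106]
 [0.443 0.193]] [0.52985148 0.1504068  0.044     ]
```

The tin sits flat and square: centre at about dock x 134 mm, 14 mm off the centre line, with its rear about 7 mm behind the lip. The canister is unmoved at crop (407,73).

```bash
python3 -c "
from bench import robot
print(robot.close_job())"
```

```text
the job is handed in; nothing more can be done
None
```

The tin was pushed up the ramp and now sits flat in the pocket, about 14 mm off the centre line (25 mm allowed); the arm is clear, the canister looks unmoved, and the job is handed in at about 9.5 s with no verdict shown.

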